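Spice jar through the bin's push flap

TASK

The spice jar is out of date: throw it away in the small bin on the worktop. Keep hold of the jar while you push it foot first down through the sprung flap, so that the jar itself opens the flap, and let go once about half of it is in, so that it drops inside and the flap shuts. The salt shaker is still in use: leave it standing where it is.

Things in the scene. Friction and masses are not known exactly. Their poses are not given: they have to be found in the camera images.
- spice_jar_center (a point): Centre, half-way up, of the spice jar: a slim straight-sided round glass jar with a broad cylindrical screw cap, 45 mm in diameter and 106 mm tall, standing upright on the worktop (so this point is 53 mm above it), 0.09 to 0.18 kg. It is the only one of this shape: the salt shaker near it is shorter with a domed, perforated top, and the garlic is a bulb. z axis: up along the jar.
- opening (a point): Centre of the flap's opening, at the level of the top of the bin's lid, 200 mm above the worktop. The bin is a box 140 mm (x) by 130 mm (y) by 200 mm tall, of bare metal with a black lid, and stands firm. Its opening is 76 mm (x) by 84 mm (y), centred on the lid; the grey flap that fills it lies 3 mm below the lid's top. The bin is hollow, 190 mm deep. z axis: up; x axis: from the flap's hinged edge (the edge nearer the robot) to its free edge. The bin's yaw varies.
- flap (a joint): Angle of the bin's flap (rad): 0 shut (level), grows to 1.45 as it swings down into the bin. It is hinged along the opening's -x edge and a light spring shuts it: about 0.25 N at the middle of the flap starts it moving; pushed open it presses on the jar with about 0.5 N, too little to hold the jar up once released.
- salt_shaker_center (a point): Centre, half-way up, of the salt shaker: 44 mm wide, 90 mm tall with a domed perforated top, standing upright (this point is 45 mm above the worktop). Not to be moved. z axis: up.
Mind the look-alikes: they are no part of the job. Of the things that look like the part that bears salt_shaker_center, the smaller one is meant.

How it is judged:
By the outcome, as a careful person would: the job done as asked, in the order asked, and still so for the second after the job is handed in, with the robot touching nothing.
It also fails if it takes over 35 s, if anything falls off the work surface, if the arm or the gripper's body presses on something with over 40 N, if the wrist force passes 120 N, or if a joint passes its speed limit or range.

ROBOT

A 7-joint arm with a two-finger parallel gripper is mounted at the origin on a cart in front of the work surface, level with it; the furniture and walls round the work are solid. World frame = base frame: x ahead of the robot, y to its left, z up, the work surface at z = 0. Lengths are in m, angles in rad, forces in N, time in s.
With the tool pointing down it reaches from about 0.4 to 0.85 m from the base axis. Payload 4.5 kg.
Tool frame: the origin (TCP) lies midway between the tips of the shut fingers; the grasp point (between the pads) lies 19 mm behind it (arm.hold_point_z is the z of the grasp point in the tool frame, in m); z points along the fingers, y is the line along which they close (so a half turn about z gives the same grasp; the last joint's range is limited). The gripper opens to 85 mm and grips with 20 to 120 N. Pads are 22 mm wide; open, the fingers measure 114 mm over their backs; the gripper's body (76 mm by 85 mm) begins 54 mm behind the grasp point. The pads swing forward as they close: fully open they stand 13 mm farther back than shut.
Start: joints at [1.165, 0.689, -0.195, 1.565, 0.157, 0.902, -0.215], TCP at [0.266, -0.566, 0.231] pointing down, gripper open.
Joint ranges: [-3.01, 3.01], [-0.46, 2.08], [-1.47, 1.51], [0.13, 2.56], [-1, 4.14], [0.04, 2.09], [-2.66, 2.66]. Speed limits (rad/s): [2.57, 2.57, 3.14, 3.14, 3.14, 3.14, 3.14].

INTERFACE

Orientations are given as a rotation vector (axis times angle).
In Python, from rig import arm gives the robot as it stands. The module is installed in compiled form; this text tells all that it offers.
- The arm moves only by the tool drive_tool, never from a script. Its argument "targets" is text: rows parted by semicolons, each of 6 numbers parted by spaces: the shift along the tool's x, y, z in m, then the turn, a rotation vector about the tool's x, y, z in degrees. A call has 1 to 5 rows; each row shifts and turns the commanded pose from where the row before left it, along the tool's axes as they then stand; what a row does not reach is not made up. A row lasts 1/12 s, in which the tool goes at most 41.7 mm and 7.16 degrees, less where a joint would pass 70% of its speed; a pose out of reach is approached as far as the arm can. A call with a gripper value outside its range is refused whole. "claw" is the opening, from 0 (shut) to 1 (fully open), set as the call begins (left out, the last holds). The fingers move at their own pace and stop on an object; "grip_force" is the grip in N (left out, the last holds). Time passes only in rows, so rows that do not move let the fingers close. It gives the time, the measured TCP pose, the force, the opening and the grip force at its end, in the units of the state.
- arm.read_state(): the state, without advancing time (a new reading comes with each control period).
- arm.read_camera(name): name is "scene" or "side" or "wrist"; returns (picture, depth): 420x560x3 uint8, red, green, blue; 420x560 float32, m along the optical axis (not along the pixel's ray), 0 where there is no reading.
- arm.camera_model(name): a dict with "fx", "fy", "cx", "cy" (pixels), "rvec" (rotation vector, rad) and "tvec" (3), from world to camera coordinates, as OpenCV has them. Camera axes: x right, y down, z forward; pixel columns grow to the right and rows downward; lengths in m; the calibration is good to about 2 mm. A picture is of the moment at which its call begins: read the wrist's pose just before it. camera_model takes no time and is no camera call; for the wrist camera it gives the pose at the moment of the call.
- arm.finish_job(): hands the job in; it is judged then, once.
The state is a dict: "t": time; "joints": joint angles; "qvel": joint speeds; "tau": joint torques, N m; "tool_pos": TCP position; "eef_rot": TCP orientation; "wrist_force": force on the tool from outside, world axes, zero at the start; "ft_torque": the same for the moment, N m; "gripper_width": finger opening in m; "grasp_force": force on a finger pad.
Only numpy, scipy, OpenCV 4.12 (cv2) and the standard library are available. Lean on these libraries where they do the work, as an engineer would, in place of code of your own. Each camera call takes 0.05 s, during which the arm holds its last target. There are 200 camera calls.

## Working session

There is one attempt and no reset: what is moved stays moved. The work goes in short steps, Python scripts to look and compute and a tool call to move; the robot and the scene stay as the last step left them, time stands still between calls to the robot, and variables do not carry over. Pictures are saved under pics/ and viewed, at most 10 in all, crops included, and the job is handed in when it is done.

Besides the shell and the picture viewer there is one more tool, called after "Request:" in YAML: its name, and indented under it one key for each argument. drive_tool: Moves the arm, as the interface text tells. Its arguments: {"type":"object","properties":{"targets":{"type":"string"},"claw":{"type":"number"},"grip_force":{"type":"number"}},"required":["targets"]}

```bash
mkdir -p pics; cat >h.py <<'E'
from rig import arm
import numpy as np, cv2
from scipy.spatial.transform import Rotation as R
def snap(n,f):
    m=arm.camera_model(n); p,d=arm.read_camera(n)
    cv2.imwrite('pics/'+f+'.png',p[:,:,::-1]); np.savez('pics/'+f+'.npz',d=d,p=p,**{k:np.array(v) for k,v in m.items()})
def cloud(f):
    z=np.load('pics/'+f+'.npz'); d=z['d']; v,u=np.mgrid[:420,:560]
    c=np.dstack([(u-z['cx'])/z['fx']*d,(v-z['cy'])/z['fy']*d,d])
    w=(c-z['tvec'].ravel())@R.from_rotvec(z['rvec'].ravel()).as_matrix()
    w[d==0]=np.nan
    return w
def st():
    s=arm.read_state(); return s
E
python3 - <<'E'
from h import *
snap('scene','s1'); snap('side','d1')
s=st(); print(s['t'],s['tool_pos'],s['eef_rot'],arm.hold_point_z)
print(R.from_rotvec(s['eef_rot']).as_matrix().round(3))
a=cv2.imread('pics/s1.png');b=cv2.imread('pics/d1.png')
E
```

```text
0.1 [ 0.2657792  -0.56500805  0.23055238] [-3.06432537e+00 -6.84960289e-01  7.82944437e-04] -0.0187
[[ 0.905  0.426 -0.001]
 [ 0.426 -0.905  0.001]
 [-0.    -0.002 -1.   ]]
```

View pics/s1.png

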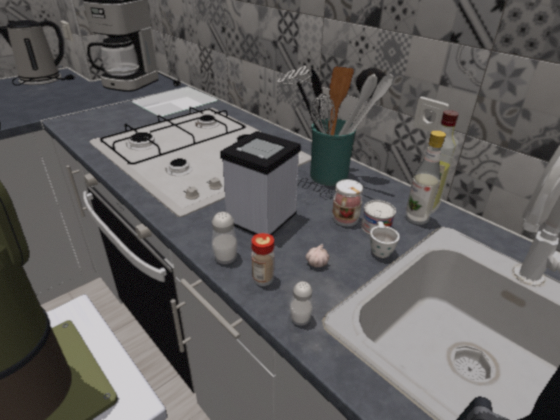

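View pics/d1.png

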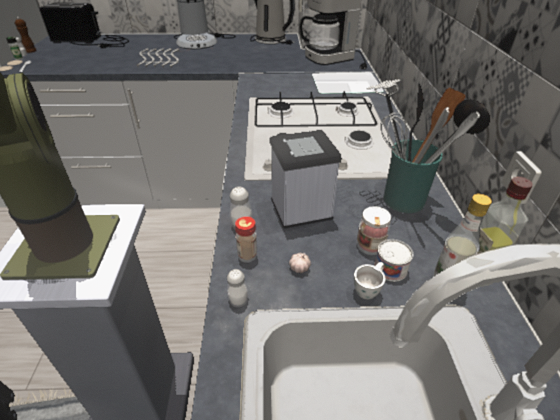

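The jar has a red cap, at (263,242) in the scene view and (246,226) in the side view. There are two shakers beside it, at (223,238) and (301,303). The bin lid is at about (262,150).

```bash
python3 - <<'E'
from h import *
from scipy.spatial import cKDTree
for f in('s1','d1'):
    w=cloud(f)
    P=w.reshape(-1,3); P=P[~np.isnan(P).any(1)]
    top={'s1':dict(jar=(263,238),shA=(223,217),shB=(302,288),garlic=(318,255),flap=(262,149)),'d1':dict(jar=(246,223),shA=(239,193),shB=(236,275),garlic=(300,262),flap=(303,146))}[f]
    for k,(u,v) in top.items():
        c=w[v,u]; q=P[(np.hypot(*(P[:,:2]-c[:2]).T)<.05)&(P[:,2]>.01)]
        print(f,k,c.round(3),'zmax',q[:,2].max().round(3),'xy min/max',q[:,:2].min(0).round(3),q[:,:2].max(0).round(3))
    # lid
    c=w[top['flap'][1],top['flap'][0]]
    q=P[(abs(P[:,2]-.2)<.006)&(np.hypot(*(P[:,:2]-c[:2]).T)<.13)]
    r=cv2.minAreaRect(q[:,:2].astype(np.float32)*1000); print('lid',r,len(q))
    # jar circle by cap and body
    from scipy.optimize import least_squares
    for k,z0,z1 in(('jar',.03,.1),('shA',.02,.05),('shB',.02,.05)):
        u,v=top[k];c=w[v,u]
        q=P[(np.hypot(*(P[:,:2]-c[:2]).T)<.035)&(P[:,2]>z0)&(P[:,2]<z1)]
        s=least_squares(lambda x:np.hypot(*(q[:,:2]-x[:2]).T)-x[2],[*c[:2],.022],loss='soft_l1',f_scale=.002); print(k,s.x.round(4),len(q))
E
```

```text
s1 jar [ 0.446 -0.044  0.106] zmax 0.109 xy min/max [ 0.419 -0.071] [ 0.464 -0.025]
s1 shA [0.42  0.053 0.117] zmax 0.118 xy min/max [0.396 0.032] [0.448 0.077]
s1 shB [ 0.421 -0.178  0.088] zmax 0.09 xy min/max [ 0.406 -0.196] [ 0.442 -0.156]
s1 garlic [ 0.554 -0.098  0.036] zmax 0.05 xy min/max [ 0.538 -0.114] [ 0.583 -0.066]
s1 flap [0.58  0.116 0.197] zmax 0.204 xy min/max [0.53  0.067] [0.629 0.165]
lid ((582.0772705078125, 122.3294677734375), (140.08920288085938, 130.46896362304688), 14.290597915649414) 1669
jar [ 0.4423 -0.0463  0.0218] 588
shA [0.4248 0.062  0.0278] 273
shB [ 0.4278 -0.1731  0.0204] 275
d1 jar [ 0.443 -0.05   0.105] zmax 0.107 xy min/max [ 0.417 -0.072] [ 0.462 -0.027]
d1 shA [0.423 0.048 0.114] zmax 0.117 xy min/max [0.393 0.031] [0.448 0.074]
d1 shB [ 0.427 -0.18   0.087] zmax 0.089 xy min/max [ 0.405 -0.197] [ 0.445 -0.166]
d1 garlic [ 0.56  -0.104  0.035] zmax 0.049 xy min/max [ 0.536 -0.116] [ 0.584 -0.071]
d1 flap [0.578 0.121 0.196] zmax 0.202 xy min/max [0.529 0.071] [0.627 0.17 ]
lid ((579.5155029296875, 121.08662414550781), (139.78619384765625, 133.29379272460938), 14.042488098144531) 1655
jar [ 0.4389 -0.0471  0.0225] 454
shA [0.4207 0.0617 0.0282] 72
shB [ 0.4244 -0.1749  0.02  ] 214
```

Request:
drive_tool:
  targets: "0.026 -0.027 0 0 0 0;0.026 -0.027 0 0 0 0;0.026 -0.027 0 0 0 0;0.026 -0.027 0 0 0 0;0.026 -0.027 0 0 0 0"
  claw: 1

```text
t: 0.52
tool_pos: [0.3262, -0.3862, 0.2311]
eef_rot: [-3.066, -0.684, 0.0]
wrist_force: [0.9, -0.1, -0.4]
gripper_width: 0.0855
grasp_force: 0.0
```

Request:
drive_tool:
  targets: "0.026 -0.027 0 0 0 0;0.026 -0.027 0 0 0 0;0.026 -0.027 0 0 0 0;0.026 -0.027 0 0 0 0;0.026 -0.027 0 0 0 0"

```text
t: 0.93
tool_pos: [0.3864, -0.2088, 0.2312]
eef_rot: [-3.066, -0.685, 0.0]
wrist_force: [0.6, 0.3, -0.2]
gripper_width: 0.085
grasp_force: 0.0
```

```bash
cat >>h.py <<'E'
def delta(x,y,z):
    s=st(); M=R.from_rotvec(s['eef_rot']).as_matrix()
    print('t',round(s['t'],2),'pos',s['tool_pos'].round(4),'tilt',M[:,2].round(4),'tool delta',(M.T@(np.array([x,y,z])-s['tool_pos'])).round(4),'F',np.round(s['wrist_force'],1),'w',s['gripper_width'],s['grasp_force'],'q',np.round(s['joints'],2))
E
python3 -c "
from h import *
delta(.4406,-.047,.231)"
```

```text
t 0.93 pos [ 0.3864 -0.2088  0.2312] tilt [-3.e-04  1.e-04 -1.e+00] tool delta [ 0.1178 -0.1233  0.0002] F [ 0.6  0.3 -0.2] w 0.08503190676501203 0.0 q [ 0.5   0.46 -0.17  2.1   0.13  0.59 -0.89]
```

Request:
drive_tool:
  targets: "0.0236 -0.0247 0 0 0 0;0.0236 -0.0247 0 0 0 0;0.0236 -0.0247 0 0 0 0;0.0236 -0.0247 0 0 0 0;0.0236 -0.0247 0 0 0 0"

```text
t: 1.35
tool_pos: [0.4407, -0.0469, 0.2312]
eef_rot: [3.066, 0.685, -0.001]
wrist_force: [0.3, 0.4, -0.4]
gripper_width: 0.0852
grasp_force: 0.0
```

Request:
drive_tool:
  targets: "0 0 0 0 0 0;0 0 0 0 0 0"

```text
t: 1.52
tool_pos: [0.4411, -0.0462, 0.2311]
eef_rot: [-3.063, -0.693, -0.0]
wrist_force: [-0.1, -0.7, 0.0]
gripper_width: 0.0854
grasp_force: 0.0
```

```bash
python3 -c "
from h import *
snap('wrist','w1')
delta(.4406,-.047,.231)
w=cloud('w1'); P=w.reshape(-1,3); P=P[~np.isnan(P).any(1)]
for z0,z1 in((.1,.112),(.07,.1),(.03,.07)):
  q=P[(abs(P[:,0]-.44)<.04)&(abs(P[:,1]+.047)<.04)&(P[:,2]>z0)&(P[:,2]<z1)]
  print(len(q)); 
  if len(q): print(cv2.minEnclosingCircle(q[:,:2].astype(np.float32)*1000), np.median(q[:,2]))
"
```

```text
t 1.57 pos [ 0.4403 -0.0482  0.2311] tilt [-9.e-04 -4.e-04 -1.e+00] tool delta [ 0.0008 -0.001   0.0001] F [-0.9 -0.5 -0.1] w 0.08518977853944769 0.0 q [ 0.1   0.46 -0.14  2.09  0.11  0.6  -1.25]
2098
((442.55816650390625, -44.32569122314453), 21.885072708129883) 0.10516386942786654
339
((442.68994140625, -44.320858001708984), 22.766921997070312) 0.09040371575808444
331
((447.4085693359375, -42.41455078125), 21.91100311279297) 0.05471513868801548
```

View pics/w1.png

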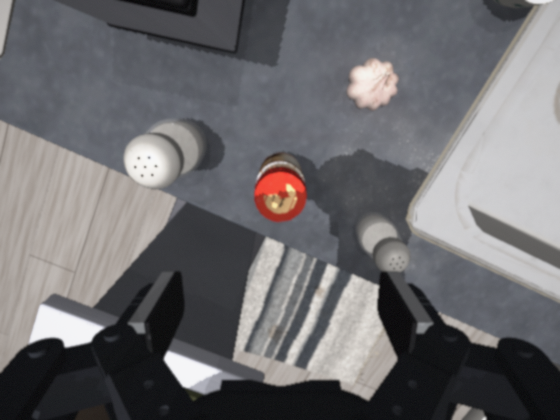

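The red cap is at (280,193), centred between the fingers, with both shakers well clear. I'll descend now.

Request:
drive_tool:
  targets: "0.001 0 0.035 0 0 0;0 0 0.035 0 0 0;0 0 0.035 0 0 0;0 0 0.035 0 0 0;0 0 0.027 0 0 0"

```text
t: 1.98
tool_pos: [0.4403, -0.0502, 0.0623]
eef_rot: [3.066, 0.68, -0.003]
wrist_force: [0.8, 0.8, -0.3]
gripper_width: 0.0857
grasp_force: 0.0
```

Request:
drive_tool:
  targets: "0 0 0 0 0 0;0 0 0 0 0 0;0 0 0 0 0 0;0 0 0 0 0 0;0 0 0 0 0 0"
  claw: 0
  grip_force: 30

```text
t: 2.4
tool_pos: [0.4425, -0.0486, 0.066]
eef_rot: [3.065, 0.684, 0.005]
wrist_force: [0.3, 0.2, 0.7]
gripper_width: 0.0441
grasp_force: 30.3
```

Request:
drive_tool:
  targets: "0 0 0 0 0 0;0 0 0 0 0 0;0 0 0 0 0 0;0 0 0 0 0 0;0 0 0 0 0 0"

```text
t: 2.82
tool_pos: [0.4425, -0.0483, 0.0656]
eef_rot: [3.065, 0.685, 0.004]
wrist_force: [0.1, -0.3, 8.8]
gripper_width: 0.0434
grasp_force: 29.9
```

Request:
drive_tool:
  targets: "0 0 -0.02 0 0 0;0 0 -0.03 0 0 0;0 0 -0.035 0 0 0;0 0 -0.035 0 0 0;0 0 -0.035 0 0 0"
  grip_force: 40

```text
t: 3.23
tool_pos: [0.4408, -0.0481, 0.2214]
eef_rot: [3.066, 0.686, -0.0]
wrist_force: [0.8, -0.5, -1.5]
gripper_width: 0.0436
grasp_force: 40.8
```

Request:
drive_tool:
  targets: "0 0 -0.035 0 0 0;0 0 -0.035 0 0 0;0 0 -0.01 0 0 0;0 0 0 0 0 0;0 0 0 0 0 0"

```text
t: 3.65
tool_pos: [0.4411, -0.0482, 0.2996]
eef_rot: [3.065, 0.685, 0.001]
wrist_force: [0.7, -0.2, -1.8]
gripper_width: 0.0434
grasp_force: 40.9
```

```bash
python3 -c "
from h import *
delta(.5848,.1227,.3)"
```

```text
t 3.65 pos [ 0.4411 -0.0482  0.2996] tilt [ 1.e-03 -3.e-04 -1.e+00] tool delta [ 0.2028 -0.0935 -0.0003] F [ 0.7 -0.2 -1.8] w 0.04343785342550854 40.925585135410074 q [ 0.13  0.36 -0.18  1.99  0.09  0.8  -1.23]
```

Request:
drive_tool:
  targets: "0.02 -0.009 0 0 0 0;0.025 -0.0115 0 0 0 0;0.027 -0.0125 0 0 0 0;0.027 -0.0125 0 0 0 0;0.027 -0.0125 0 0 0 0"

```text
t: 4.07
tool_pos: [0.5301, 0.0588, 0.297]
eef_rot: [3.066, 0.685, -0.007]
wrist_force: [0.3, -0.3, 0.0]
gripper_width: 0.0439
grasp_force: 40.9
```

Request:
drive_tool:
  targets: "0.027 -0.0125 0 0 0 0;0.025 -0.0115 0 0 0 0;0.018 -0.0085 0 0 0 0;0.0068 -0.003 0 0 0 0;0 0 0 0 0 0"

```text
t: 4.48
tool_pos: [0.5847, 0.1245, 0.2969]
eef_rot: [-3.064, -0.69, 0.005]
wrist_force: [-0.1, -0.5, -0.9]
gripper_width: 0.0433
grasp_force: 40.9
```

```bash
python3 -c "
from h import *
snap('scene','s2');snap('side','d2');snap('wrist','w2')
a=cv2.imread('pics/s2.png')[50:240,190:340];b=cv2.imread('pics/d2.png')[50:240,230:380]
cv2.imwrite('pics/c2.png',cv2.resize(np.hstack([a,b]),None,fx=2.6,fy=2.6,interpolation=2))
from scipy.optimize import least_squares
delta(.5848,.1227,.3)
for f in('s2','d2'):
  w=cloud(f);P=w.reshape(-1,3); P=P[~np.isnan(P).any(1)]
  for z0,z1 in ((.235,.29),(.235,.262),(.262,.3)):
    q=P[(np.hypot(P[:,0]-.585,P[:,1]-.123)<.034)&(P[:,2]>z0)&(P[:,2]<z1)]
    s=least_squares(lambda x:np.hypot(*(q[:,:2]-x[:2]).T)-.0222,[.585,.123],loss='soft_l1',f_scale=.002); print(f,z0,s.x.round(4),len(q))
  q=P[(abs(P[:,2]-.2)<.005)&(np.hypot(P[:,0]-.58,P[:,1]-.12)<.13)]
  print(cv2.minAreaRect(q[:,:2].astype(np.float32)*1000))
"
```

```text
t 4.63 pos [0.584  0.1209 0.2983] tilt [-0.0027 -0.0022 -1.    ] tool delta [ 0.0015 -0.0013 -0.0017] F [ 0.8  0.4 -0.5] w 0.04397913489142115 40.859570132161025 q [-0.19  0.58 -0.17  1.57  0.11  1.01 -1.52]
s2 0.235 [0.5858 0.1258] 493
s2 0.235 [0.5858 0.1259] 237
s2 0.262 [0.5858 0.1255] 352
((581.8995971679688, 121.87501525878906), (141.46348571777344, 130.24618530273438), 14.047285079956055)
d2 0.235 [0.5819 0.122 ] 430
d2 0.235 [0.5816 0.1223] 204
d2 0.262 [0.5822 0.1215] 302
((579.5009765625, 121.14485168457031), (140.0236053466797, 134.1724853515625), 13.791304588317871)
```

View pics/c2.png

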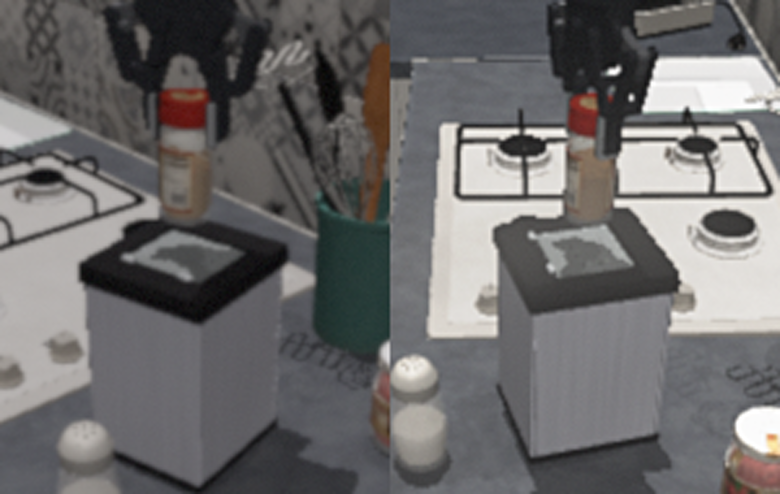

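The jar hangs upright above the flap, 3–4 mm towards the free edge. I'll push it down.

Request:
drive_tool:
  targets: "0 0 0.02 0 0 0;0 0 0.02 0 0 0;0 0 0.02 0 0 0;0 0 0.015 0 0 0;0 0 0.0115 0 0 0"

```text
t: 5.05
tool_pos: [0.584, 0.1206, 0.2116]
eef_rot: [3.065, 0.682, -0.003]
wrist_force: [0.3, 0.2, -1.0]
gripper_width: 0.0433
grasp_force: 40.9
```

Request:
drive_tool:
  targets: "0 0 0 0 0 0;0 0 0 0 0 0;0 0 0 0 0 0"

```text
t: 5.3
tool_pos: [0.5857, 0.122, 0.2138]
eef_rot: [3.066, 0.683, 0.002]
wrist_force: [1.3, -0.2, -0.4]
gripper_width: 0.0438
grasp_force: 40.9
```

```bash
python3 -c "
from h import *
snap('scene','s3');snap('side','d3')
a=cv2.imread('pics/s3.png')[50:240,190:340];b=cv2.imread('pics/d3.png')[50:240,230:380]
cv2.imwrite('pics/c3.png',cv2.resize(np.hstack([a,b]),None,fx=2.6,fy=2.6,interpolation=2))
delta(.5848,.1227,.2106)
for f in('s3','d3'):
  z=np.load('pics/'+f+'.npz');w=cloud(f);p=z['p'].astype(int)
  m=(p[...,0]>120)&(p[...,1]<60)&(np.hypot(w[...,0]-.585,w[...,1]-.123)<.04)
  print(f,np.nanmax(w[m][:,2]),np.nanmin(w[m][:,2]))
"
```

```text
t 5.4 pos [0.5859 0.1225 0.214 ] tilt [ 2.2e-03  2.0e-04 -1.0e+00] tool delta [-0.0009 -0.0006  0.0034] F [0.5 0.1 0.7] w 0.04387883366432901 40.87404494464863 q [-0.19  0.67 -0.16  1.67  0.13  0.81 -1.54]Traceback (most recent call last):
  File "<string>", line 10, in <module>
    print(f,np.nanmax(w[m][:,2]),np.nanmin(w[m][:,2]))
            ~~~~~~~~~^^^^^^^^^^^
    res = np.fmax.reduce(a, axis=axis, out=out, **kwargs)
ValueError: zero-size array to reduction operation fmax which has no identity
```

View pics/c3.png

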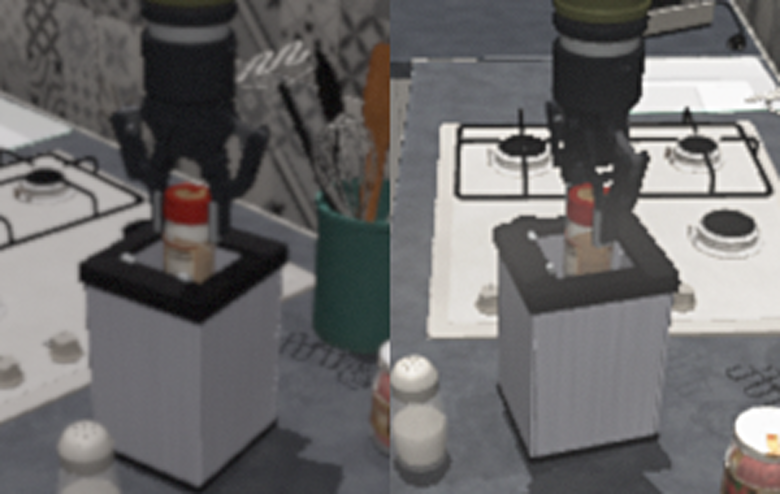

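The jar is about 51–53 mm in and is holding the flap open. I'll go 4 mm deeper and release.

Request:
drive_tool:
  targets: "0 0 0.004 0 0 0;0 0 0 0 0 0"

```text
t: 5.57
tool_pos: [0.5851, 0.1228, 0.2088]
eef_rot: [3.066, 0.685, 0.0]
wrist_force: [0.2, -1.0, -1.5]
gripper_width: 0.0436
grasp_force: 40.9
```

Request:
drive_tool:
  targets: "0 0 0 0 0 0;0 0 0 0 0 0;0 0 0 0 0 0;0 0 0 0 0 0;0 0 0 0 0 0"
  claw: 1

```text
t: 5.98
tool_pos: [0.5852, 0.1228, 0.2089]
eef_rot: [3.066, 0.685, 0.0]
wrist_force: [0.2, -0.2, -0.4]
gripper_width: 0.0853
grasp_force: 0.0
```

Request:
drive_tool:
  targets: "0 0 -0.02 0 0 0;0 0 -0.03 0 0 0;0 0 -0.03 0 0 0;0 0 -0.02 0 0 0;0 0 0 0 0 0"

```text
t: 6.4
tool_pos: [0.5879, 0.1237, 0.3137]
eef_rot: [-3.066, -0.685, -0.015]
wrist_force: [0.6, -0.4, 1.2]
gripper_width: 0.0853
grasp_force: 0.0
```

```bash
python3 -c "
from h import *
snap('scene','s4');snap('side','d4');snap('wrist','w4')
a=cv2.imread('pics/s4.png')[100:340,190:340];b=cv2.imread('pics/d4.png')[100:340,210:360]
cv2.imwrite('pics/c4.png',cv2.resize(np.hstack([a,b]),None,fx=2.4,fy=2.4,interpolation=2))
delta(.5848,.1227,.3)
w=cloud('w4');P=w.reshape(-1,3); M=R.from_euler('z',14,degrees=True).as_matrix()[:2,:2]
q=(P[:,:2]-[.5808,.1217])@M
for x in(-.025,0,.03): 
  m=(abs(q[:,0]-x)<.006)&(abs(q[:,1])<.03)&(P[:,2]<.23); print(x,np.nanmedian(P[m,2]),m.sum())
"
```

```text
t 6.55 pos [0.5847 0.1227 0.3082] tilt [-1.e-03 -5.e-04 -1.e+00] tool delta [0.0001 0.     0.0082] F [-0.3 -0.6 -0.8] w 0.08512102867176355 0.0 q [-0.19  0.57 -0.17  1.55  0.11  1.03 -1.51]
-0.025 0.19604654759170775 977
0 0.19680426925223093 1066
0.03 0.196090652910457 1282
```

View pics/c4.png

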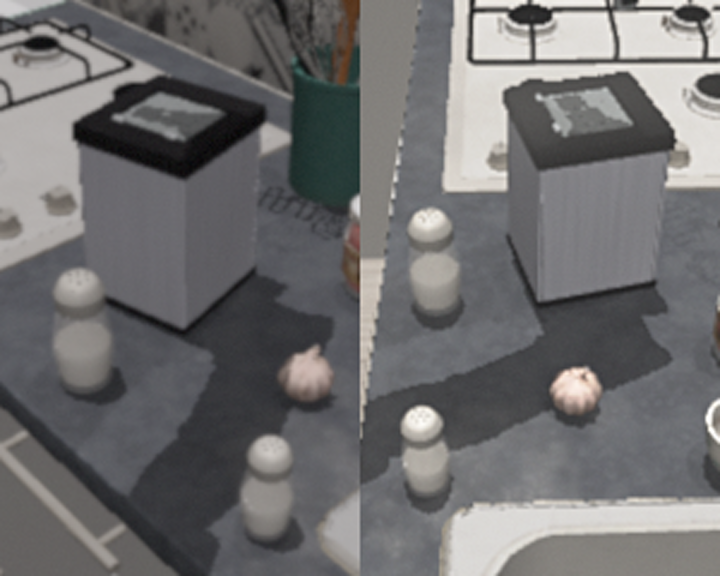

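The jar is gone inside the bin, the flap is level at z ≈ 0.196 m, and both shakers are still standing where they were.

```bash
python3 -c "
from rig import arm
print(arm.finish_job())"
```

```text
the job is handed in; nothing more can be done
None
```

The spice jar is in the bin with the flap shut and the salt shaker still standing where it was; I handed the job in at about 6.6 s and got no verdict back.

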